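# Lock the strongbox: fold the hasp, press the shackle home

### The arm

A 6-joint arm with a two-finger parallel gripper is mounted at the origin on a cart in front of the work surface, level with it; the furniture and walls round the work are solid. World frame = base frame: x ahead of the robot, y to its left, z up, the work surface at z = 0. Lengths are in m, angles in rad, forces in N, time in s.
With the tool pointing down it reaches from about 0.375 to 0.9 m from the base axis. Payload 3.1 kg.
Tool frame: the origin (TCP) lies midway between the tips of the shut fingers; the grasp point (between the pads) lies 19 mm behind it (pinch_z is the distance from the TCP to the grasp point, in m); z points along the fingers, y is the line along which they close (so a half turn about z gives the same grasp; the last joint's range is limited). The gripper opens to 85 mm and grips with 20 to 120 N. Pads are 22 mm wide; open, the fingers measure 114 mm over their backs; the gripper's body (76 mm by 85 mm) begins 54 mm behind the grasp point. The pads swing forward as they close: fully open they stand 13 mm farther back than shut.
Start: joints at [-1.304, 0.527, 1.433, -0, 1.181, -0.178], TCP at [0.269, -0.564, 0.231] pointing down, gripper open.
Joint ranges: [-3.08, 3.08], [-0.75, 2.2], [0.22, 2.44], [-1.43, 4.57], [0, 2.65], [-2.85, 2.85]. Speed limits (rad/s): [2.79, 2.79, 3.14, 3.14, 3.14, 3.14].

### API

Orientations are given as a unit quaternion [x, y, z, w].
In Python, from station import sense, snapshot, camera_params, sign_off, pinch_z gives the robot as it stands. The module is installed in compiled form; this text tells all that it offers.
- The arm moves only by the shell command python3 -m handwheel 'ROWS' [FORCE]. ROWS is JSON, a list that holds one entry, the list of rows, each a list of 7 numbers: the turn, a rotation vector about the tool's x, y, z in degrees, then the shift along the tool's x, y, z in m, then the opening, from 0 (shut) to 1 (fully open). A call has 1 to 20 rows; each row shifts and turns the commanded pose from where the row before left it, along the tool's axes as they then stand; what a row does not reach is not made up. A row lasts 1/8 s, in which the tool goes at most 62.5 mm and 10.7 degrees, less where a joint would pass 70% of its speed; a pose out of reach is approached as far as the arm can. A call with a gripper value outside its range is refused whole. The fingers move at their own pace and stop on an object; FORCE is the grip in N (left out, the last holds). Time passes only in rows, so rows that do not move let the fingers close. It gives the time, the measured TCP pose, the force, the opening and the grip force at its end, in the units of the state.
- sense(): the state, without advancing time (a new reading comes with each control period).
- snapshot(name): name is "scene" or "side" or "wrist"; returns the picture (384x512x3 uint8, red, green, blue); there is no depth.
- camera_params(name): a dict with "fx", "fy", "cx", "cy" (pixels), "world_to_cam" (4x4, takes a point from world to camera coordinates); the wrist camera has in their place "mount" (4x4, takes a point from camera to tool coordinates, whose origin is the TCP and whose axes are the flange's). Camera axes: x right, y down, z forward; pixel columns grow to the right and rows downward; lengths in m; the calibration is good to about 2 mm. A picture is of the moment at which its call begins: read the wrist's pose just before it. camera_params takes no time and is no camera call.
- sign_off(): hands the job in; it is judged then, once.
The state is a dict: "t": time; "q": joint angles; "qd": joint speeds; "tau": joint torques, N m; "tcp_pos": TCP position; "tool_rot": TCP orientation; "force": force on the tool from outside, world axes, zero at the start; "ft_torque": the same for the moment, N m; "finger_gap": opening from 0.0 (shut) to 1.0 (fully open); "gripper_force": force on a finger pad.
Only numpy, scipy, OpenCV 4.12 (cv2) and the standard library are available. Lean on these libraries where they do the work, as an engineer would, in place of code of your own. Each camera call takes 0.05 s, during which the arm holds its last target. There are 200 camera calls.

### The job

Lock the small grey strongbox: fold its steel hasp flap down flat over the lock, take the loose U-shaped shackle out of its stand, put both legs through the flap's two holes into the lock, and press it down until it clicks and stays fully down by itself. Press only as firmly as the click needs, without leaning on the lock once it has clicked, and leave the other things on the worktop where they are.

Things in the scene. Friction and masses are not known exactly. Their poses are not given: they have to be found in the camera images.
- strongbox: Small fixed grey steel box with the lock on a ledge along its front. Origin on the worktop under the middle of the lock; x points from the lock to the box's back, y along its front, z up. The box spans x = 27 to 134 mm, y = -67 to 67 mm; its lid (already shut) is 57 mm high. Ledge and lock lie within x = -25 to 29 mm, y = -42 to 42 mm.
- lock_mouth (a point): Middle of the lock's top face, 58 mm above the worktop when not pressed (axes as the strongbox). Two round holes of 11.5 mm open in this face, centred at y = -18 and +18 mm of this point.
- hasp_flap (a joint): Angle of the hasp flap on the strongbox: 0 = flat over the lock, grows as it swings up (1.57 upright). It stays where it is left and needs about 1 N at its free edge.
- flap_hinge (a point): Middle of the flap's hinge, 60 mm above the worktop, 32 mm behind the middle of the lock (strongbox x); axis along the strongbox's y. The flap, a 3 mm steel plate 60 mm wide, reaches 57 mm from the hinge and folds toward the strongbox's -x over the lock. Flat, its top is 62 mm above the worktop and its two 14 mm holes stand over the lock's. It starts raised by 0.95 to 1.4 rad.
- flap_edge (a point): Middle of the flap's free edge, 55 mm from the hinge.
- stand: Fixed aluminium block 40 x 72 x 40 mm on an 84 x 52 mm foot; the shackle stands in its two holes (34 mm deep, at y = -18 and +18 mm). Origin on the worktop under its middle, y along the row of holes, z up.
- shackle: Loose steel U, 94 mm tall, about 0.12 kg, legs down: two legs of 10 mm diameter, 36 mm apart (centres, along y), tapering over the last 13 mm to blunt 2.5 mm tips, with a notch all round 14.5 to 24 mm above the tips. Origin midway between the leg tips, z up toward the bow, y from leg to leg. It stands in the stand with its tips 6 mm above the worktop.
- shackle_tips (a point): The shackle's origin, midway between the two leg tips. How deep the works of the lock sit cannot be seen and differs each time: they are first felt 20 to 28 mm below lock_mouth and click 11.5 mm further down, so that locked this point stays 31.5 to 39.5 mm below lock_mouth (about 1 mm more under load). Not clicked, it springs back to 28.5 mm or less.
- shackle_grip (a point): Middle of the shackle's black plastic finger grip on the bow, 83.5 mm above the tips; the grip is 13 mm thick (x), 28 mm long (y), 20 mm tall. Locked, it is 40 to 48 mm above the flap.
- objective_case: Bystander, to be left alone: black round case, 45 mm across, 66 mm tall. Origin at the centre of its underside.
- filter_cube: Bystander, to be left alone: black cube with round windows, 45 x 34 x 43 mm. Origin at the centre of its underside.
- oil_bottle: Bystander, to be left alone: small brown bottle, 32 mm across, 72 mm tall. Origin at the centre of its underside.
- coverslip_box: Bystander, to be left alone: small card box, 36 x 36 x 22 mm. Origin at the centre of its underside.
- lens_cleaner: Bystander, to be left alone: plastic bottle with white cap, 42 mm across, 105 mm tall. Origin at the centre of its underside.
- dish: Bystander, to be left alone: flat round covered dish, 56 mm across. Origin at the centre of its underside.
- lock: Dark steel block 34 x 66 x 42 mm, origin in the middle of its underside, on a rubber cushion: it sinks a few millimetres while pressed; the cushion bottoms out under about 20 N, do not press that hard. Inside, a spring lifts the shackle over its last 11.5 mm (3 to 5 N), and hidden pawls resist the legs more and more until they click at about 9 to 15 N; then the force drops by several newtons.
Things that resemble listed ones, but are neither listed nor needed, are in the scene too. Of the things that look like the shackle, the larger one is meant.

How it is judged:
By the outcome, as a careful person would: the job done as asked, in the order asked, and still so for the second after the job is handed in, with the robot touching nothing.
It also fails if it takes over 72 s, if anything falls off the work surface, if the arm or the gripper's body presses on something with over 40 N, if the wrist force passes 120 N, or if a joint passes its speed limit or range.

## Working session

There is one attempt and no reset: what is moved stays moved. The work goes in short steps, Python scripts to look and compute and a shell command to move; the robot and the scene stay as the last step left them, time stands still between calls to the robot, and variables do not carry over. Pictures are saved under pics/ and viewed, at most 10 in all, crops included, and the job is handed in when it is done.

```bash
mkdir -p pics
python3 - <<'E'
from station import *
import cv2,numpy as np
s=sense();print({k:np.round(v,3) for k,v in s.items()},pinch_z)
for n in("scene","side"):
    im=snapshot(n)[:,:,::-1];cv2.imwrite(f"pics/{n}0_raw.png",im);cv2.imwrite(f"pics/{n}0.png",cv2.resize(im,(800,600),interpolation=cv2.INTER_CUBIC))
    c=camera_params(n);print(n,c['fx'],c['fy'],c['cx'],c['cy'],np.round(c['world_to_cam'],4).tolist())
print(camera_params("wrist"))
E
```

```text
{'t': np.float64(0.0), 'q': array([-1.305,  0.528,  1.434, -0.   ,  1.181, -0.179]), 'qd': array([ 0.002,  0.001, -0.003, -0.001, -0.001,  0.001]), 'tau': array([ 0.0000e+00, -4.4235e+01, -1.7802e+01, -0.0000e+00,  8.0000e-03,
        0.0000e+00]), 'tcp_pos': array([ 0.269, -0.563,  0.23 ]), 'tool_rot': array([ 0.975,  0.221, -0.   , -0.001]), 'force': array([ 0.824,  0.012, -0.003]), 'ft_torque': array([ 0.027, -0.046,  0.04 ]), 'gripper_force': np.float64(0.0), 'finger_gap': np.float64(0.998)} 0.0187
scene 386.7561580791977 386.7561580791977 252.32026619436309 190.7835096244005 [[-0.2422, -0.9702, -0.0061, 0.2054], [-0.7451, 0.19, -0.6393, 0.4349], [0.6214, -0.1503, -0.7689, 0.8606], [0.0, 0.0, 0.0, 1.0]]
side 420.1933298759997 420.1933298759997 252.89478104071134 190.95588104544188 [[0.8951, 0.4453, -0.0207, -0.5092], [0.2244, -0.4903, -0.8422, -0.0013], [-0.3852, 0.7492, -0.5388, 1.2929], [0.0, 0.0, 0.0, 1.0]]
{'fx': 277.0520239573586, 'fy': 277.0520239573586, 'cx': 258.4662583850608, 'cy': 190.05392562615577, 'mount': array([[-6.96373303e-04, -9.59709329e-01, -2.80993805e-01,
         7.07548730e-02],
       [ 9.99998623e-01, -2.45062496e-04, -1.64125889e-03,
         5.91593104e-04],
       [ 1.50627042e-03, -2.80994561e-01,  9.59708178e-01,
        -1.42935619e-01],
       [ 0.00000000e+00,  0.00000000e+00,  0.00000000e+00,
         1.00000000e+00]])}
```

View pics/scene0.png

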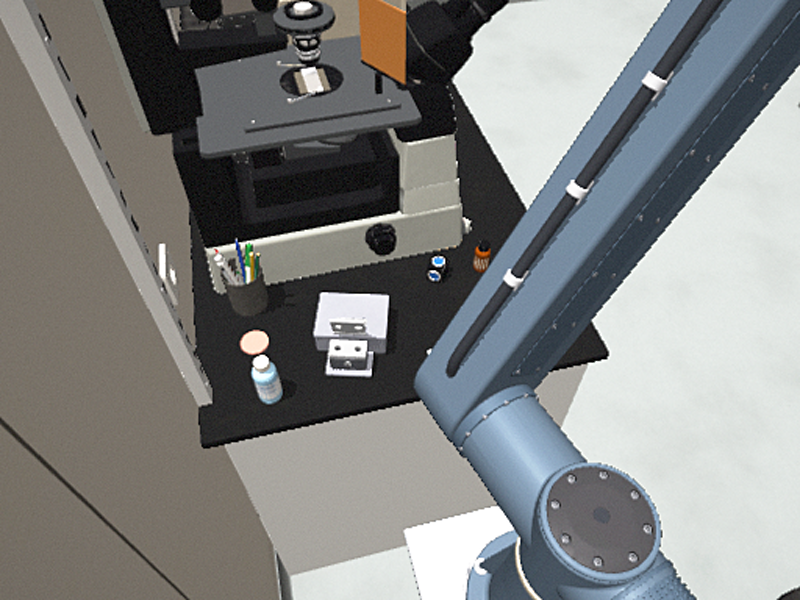

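View pics/side0.png

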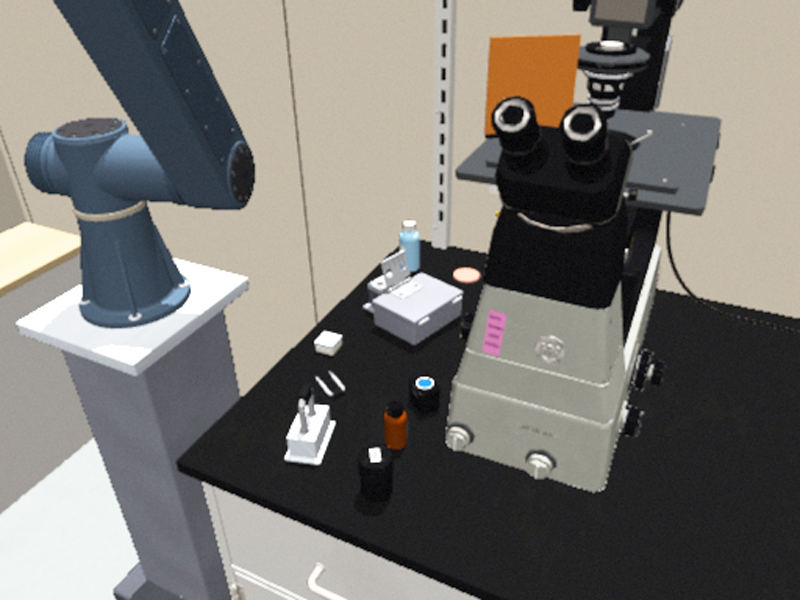

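Scene view: strongbox at (350,320) with the raised flap at (350,325) and lock at (348,352). Side view: strongbox at (415,305), stand with upright shackle at (310,425), and a small U-like piece lying at (330,384). Shackle candidates are the upright one in the stand (307,405) and the lying small one (330,384). By the description it's the upright, larger one; I'll check it in a close crop.

```bash
cat > h.py <<'E'
from station import *
import cv2,numpy as np
from scipy.spatial.transform import Rotation as R
def ray(n,u,v,T=None):
    c=camera_params(n)
    d=np.array([(u-c['cx'])/c['fx'],(v-c['cy'])/c['fy'],1.])
    M=T if T is not None else np.linalg.inv(c['world_to_cam'])
    return M[:3,3],M[:3,:3]@d
def wristT(s):
    M=np.eye(4);M[:3,:3]=R.from_quat(s['tool_rot']).as_matrix();M[:3,3]=s['tcp_pos'];return M@camera_params('wrist')['mount']
def plane(n,u,v,z,T=None):
    o,d=ray(n,u,v,T);return o+d*(z-o[2])/d[2]
def tri(a,b):
    (o1,d1),(o2,d2)=a,b
    t=np.linalg.lstsq(np.c_[d1,-d2],o2-o1,rcond=None)[0]
    p,q=o1+d1*t[0],o2+d2*t[1];return (p+q)/2,np.linalg.norm(p-q)
E
python3 - <<'E'
from h import *
for nm,n,u,v,z in [("stand foot",'side',287,458,0),("foot",'side',322,462,0),("foot",'side',335,424,0),("grip",'side',306,393,.09),("U",'side',330,384,0),("slip",'side',328,345,.01),
 ("obj case",'side',425,405,0),("oil",'side',396,445,0),("cube",'side',376,490,0),("cleaner",'scene',270,400,0),("dish",'scene',255,343,0),
 ("lockfrontL",'scene',326,375,.0),("lockfrontR",'scene',372,377,0),("lidL",'scene',318,293,.057),("lidR",'scene',389,295,.057),("flapedgeL",'scene',331,319,.11),("flapedgeR",'scene',366,320,.11),("holeL",'scene',337,350,.058),("holeR",'scene',358,350,.058)]:
    print(nm,np.round(plane(n,u*.64,v*.64,z),3))
im=cv2.imread("pics/side0_raw.png")[195:335,160:300];a=cv2.resize(im,(560,560),interpolation=cv2.INTER_CUBIC)
cv2.imwrite("pics/c1.png",a)
im=cv2.imread("pics/scene0_raw.png")[175:255,190:290];cv2.imwrite("pics/c2.png",cv2.resize(im,(750,600),interpolation=cv2.INTER_CUBIC))
E
```

```text
stand foot [ 0.512 -0.227  0.   ]
foot [ 0.56  -0.213  0.   ]
foot [ 0.538 -0.139  0.   ]
grip [ 0.525 -0.183  0.09 ]
U [ 0.483 -0.063  0.   ]
slip [0.433 0.014 0.01 ]
obj case [ 0.642 -0.044  0.   ]
oil [ 0.639 -0.139  0.   ]
cube [ 0.652 -0.224  0.   ]
cleaner [0.425 0.333 0.   ]
dish [0.557 0.347 0.   ]
lockfrontL [0.453 0.228 0.   ]
lockfrontR [0.428 0.147 0.   ]
lidL [0.602 0.212 0.057]
lidR [0.563 0.081 0.057]
flapedgeL [0.492 0.202 0.11 ]
flapedgeR [0.475 0.143 0.11 ]
holeL [0.462 0.201 0.058]
holeR [0.452 0.165 0.058]
```

View pics/c1.png

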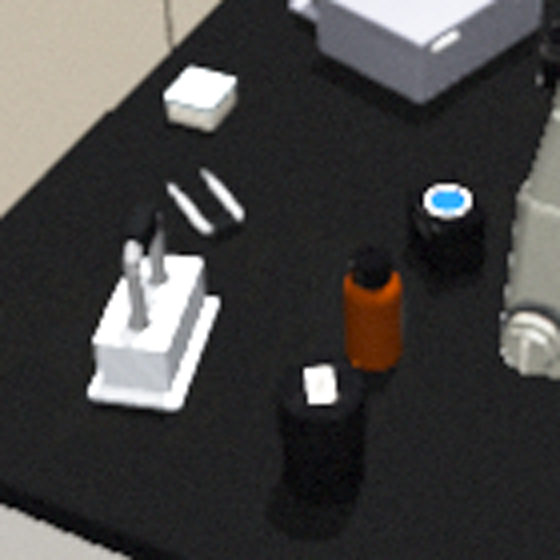

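View pics/c2.png

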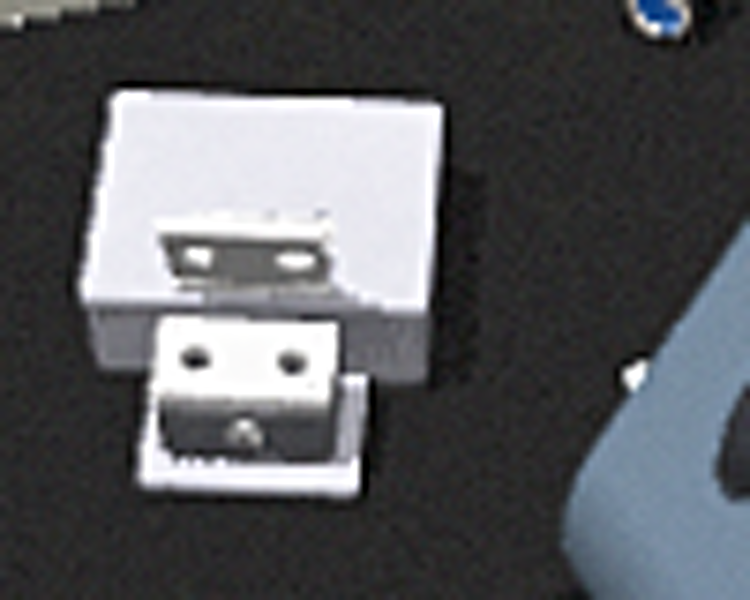

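c1 confirms the choice: the large shackle stands upright in the stand with its dark grip at (145,225), while the lying one at (205,200) is smaller. In c2 the lock holes are at (195,357) and (292,362), and the raised flap is at (245,250). Next I hover over the stand.

```bash
python3 -m handwheel '[[[0,0,-10.1,0,0,0,1],[0,0,-10.1,0,0,0,1],[0,0,-10.1,0,0,0,1],[0,0,-10.1,0,0,0,1],[0,0,-10.1,0,0,0,1],[0,0,-10.1,0,0,0,1],[0,0,-10.1,0,0,0,1],[0,0,-10.1,0,0,0,1],[0,0,0,0.0366,0.0442,0,1],[0,0,0,0.0366,0.0442,0,1],[0,0,0,0.0366,0.0442,0,1],[0,0,0,0.0366,0.0442,0,1],[0,0,0,0.0366,0.0442,0,1],[0,0,0,0.0366,0.0442,0,1],[0,0,0,0.0366,0.0442,0,1],[0,0,0,0.0366,0.0442,0,1]]]'
python3 -m handwheel '[[[0,0,0,0,0,0,1],[0,0,0,0,0,0,1]]]'
python3 - <<'E'
from h import *
import pickle
s=sense();im=snapshot("wrist")[:,:,::-1];cv2.imwrite("pics/w1r.png",im);pickle.dump(s,open("w1.pkl","wb"))
cv2.imwrite("pics/w1.png",cv2.resize(im,(800,600),interpolation=cv2.INTER_CUBIC))
for a,b in (((205,155),(460,175)),):
    print(tri(ray('scene',*[x*.64 for x in a]),ray('side',*[x*.64 for x in b])))
E
```

```text
t: 2.1
tcp_pos: [0.5269, -0.1822, 0.231]
tool_rot: [0.6, 0.8, -0.0, -0.0]
force: [-0.3, -0.9, 0.8]
finger_gap: 1.003
gripper_force: 0.0
t: 2.35
tcp_pos: [0.5259, -0.1838, 0.231]
tool_rot: [0.599, 0.8, -0.0, -0.0]
force: [-0.7, -0.5, 0.0]
finger_gap: 0.998
gripper_force: 0.0
(array([0.60698441, 0.30499896, 0.31154252]), np.float64(0.16644051595168288))
```

View pics/w1.png

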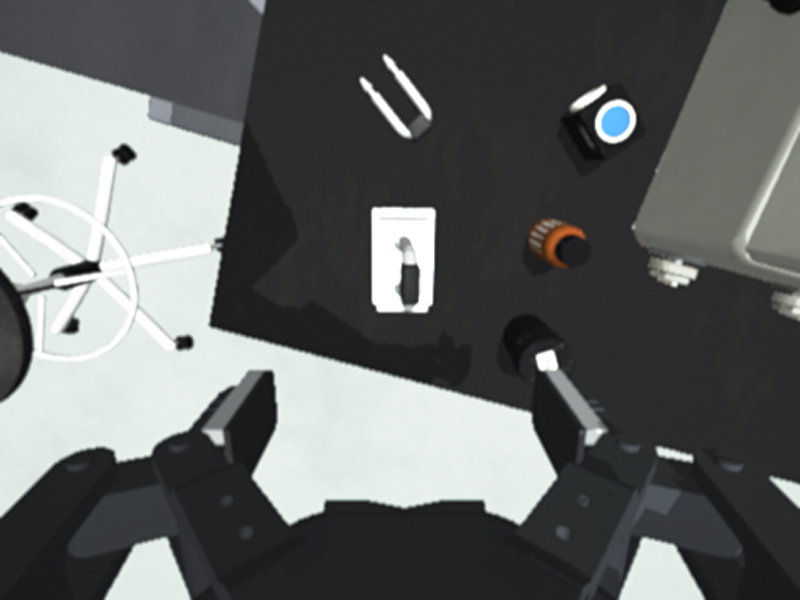

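The wrist view shows the white stand foot spanning (372..436, 208..312), with the shackle's dark grip at (410,285) on it. The small lying U is at (400,95). I'll measure the grip and the stand's yaw.

Run:
```python
from h import *
import pickle
s=pickle.load(open("w1.pkl","rb"));T=wristT(s);im=cv2.imread("pics/w1r.png");g=cv2.cvtColor(im,6)
roi=np.zeros_like(g);roi[125:208,230:288]=1
m=((g>200)&(roi>0)).astype(np.uint8);m=cv2.morphologyEx(m,cv2.MORPH_CLOSE,np.ones((15,15)))
c=max(cv2.findContours(m,0,2)[0],key=cv2.contourArea)
print(cv2.minAreaRect(c))
b=cv2.boxPoints(cv2.minAreaRect(c));P=np.array([plane('wrist',*p,.006,T) for p in b])[:,:2];print(P.round(4),P.mean(0), np.linalg.norm(np.diff(P,axis=0),axis=1),np.degrees(np.arctan2(*(np.diff(P,axis=0).T[::-1]))))
k=((g<70)&(roi>0)).astype(np.uint8);k[:,:245]=0;k[:,276:]=0;k[:162]=0;k[198:]=0
c=max(cv2.findContours(k,0,2)[0],key=cv2.contourArea);r=cv2.minAreaRect(c);print(r,cv2.boundingRect(c))
for z in(.0795,.0895,.0995):print(plane('wrist',*r[0],z,T).round(4))
b=cv2.boxPoints(r);P=np.array([plane('wrist',*p,.0995,T) for p in b])[:,:2];print(np.linalg.norm(np.diff(P,axis=0),axis=1),np.degrees(np.arctan2(*(np.diff(P,axis=0).T[::-1]))))
M=T[:3,:3];print(np.degrees(np.arctan2(*R.from_quat(s['tool_rot']).as_matrix()[1::-1,0])))
```

```text
((258.0, 166.0), (66.0, 40.0), 90.0)
[[ 0.4878 -0.1521]
 [ 0.5379 -0.1374]
 [ 0.565  -0.2238]
 [ 0.5115 -0.2395]] [ 0.52556196 -0.1882086 ] [0.05219363 0.09054804 0.05584501] [  16.30902494  -72.56889262 -163.67234252]
((261.4026794433594, 181.46018981933594), (10.576520919799805, 23.4812068939209), 3.814074993133545) (256, 170, 12, 24)
[ 0.5297 -0.1881  0.0795]
[ 0.5288 -0.1857  0.0895]
[ 0.528  -0.1832  0.0995]
[0.02476342 0.0106853  0.02478207] [102.47139893  12.43083874 -76.91844788]
106.34271542839228
```

```bash
python3 -m handwheel '[[[0,0,8.2,0,0,0,0],[0,0,8.2,0,0,0,0],[0,0,8.2,0,0,0,0],[0,0,8.2,0,0,0,0],[0,0,0,0.0475,-0.0243,0,0],[0,0,0,0.0475,-0.0243,0,0],[0,0,0,0.0475,-0.0243,0,0],[0,0,0,0.0475,-0.0243,0,0],[0,0,0,0.0475,-0.0243,0,0],[0,0,0,0.0475,-0.0243,0,0],[0,0,0,0.0475,-0.0243,0,0],[0,0,0,0,0,0,0],[0,0,0,0,0,0,0]]]'
python3 - <<'E'
from h import *
import pickle
s=sense();im=snapshot("wrist")[:,:,::-1];cv2.imwrite("pics/w2r.png",im);pickle.dump(s,open("w2.pkl","wb"))
cv2.imwrite("pics/w2.png",cv2.resize(im,(800,600),interpolation=cv2.INTER_CUBIC))
E
```

```text
t: 4.03
tcp_pos: [0.458, 0.1818, 0.2313]
tool_rot: [0.802, 0.598, -0.0, 0.0]
force: [0.3, 0.4, 0.3]
finger_gap: -0.001
gripper_force: 0.0
```

View pics/w2.png

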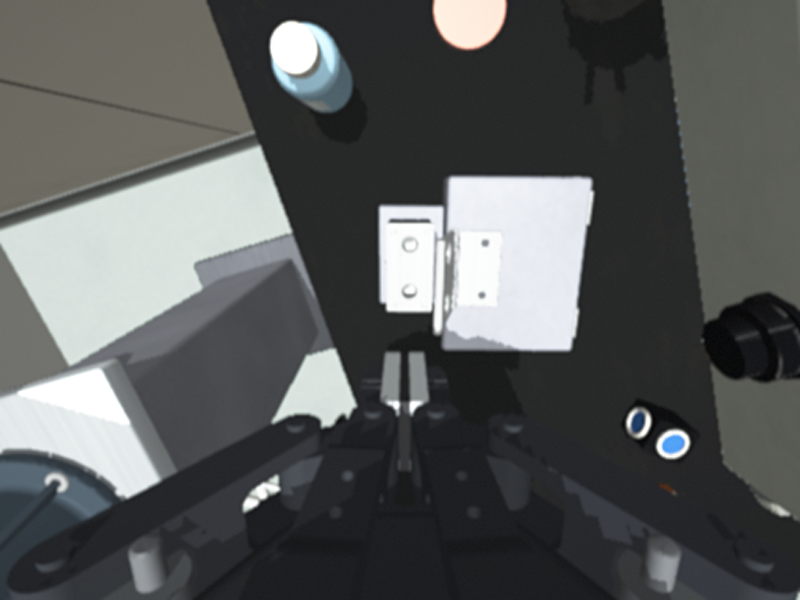

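The wrist view shows the lock holes at (410,243) and (409,291). The flap is nearly edge-on, with its free edge at column 438, rows 238..335, and the lid is to the right of it.

Run:
```python
from h import *
import pickle
s=pickle.load(open("w2.pkl","rb"));T=wristT(s);im=cv2.imread("pics/w2r.png");g=cv2.cvtColor(im,6)
H=[]
for n,(u,v) in (("L",(410,243)),("R",(409,291))):
    x,y=int(u*.64),int(v*.64);p=255.-g[y-7:y+8,x-7:x+8];p=np.clip(p-20,0,None)
    # dark ring centroid
    yy,xx=np.mgrid[-7:8,-7:8];mk=(p>p.max()*.3)*p;cu,cv_=x+(mk*xx).sum()/mk.sum(),y+(mk*yy).sum()/mk.sum()
    H.append(plane('wrist',cu,cv_,.058,T));print(cu,cv_,H[-1].round(4))
for u,v in((216,222.6),(228.9,223.3)):print('scene',plane('scene',u,v,.058).round(4))
L,Rr=H;d=L-Rr;print("centre",(L+Rr)/2,"sep",np.linalg.norm(d),"yaw y",np.degrees(np.arctan2(d[1],d[0])))
# lid corners
C=[plane('wrist',u*.64,v*.64,.057,T) for u,v in((446,177),(590,178),(573,350),(444,350))]
for a,b in((0,3),(1,2),(3,2)):
    d=C[a]-C[b];print(np.linalg.norm(d),np.degrees(np.arctan2(d[1],d[0])))
print(np.array(C).round(4))
c=(L+Rr)/2;ax=np.radians(-16.5);X=np.array([np.cos(ax),np.sin(ax),0]);Y=np.array([-X[1],X[0],0])
for z in(.105,.11,.115):
  for v in(238,335):
    p=plane('wrist',438*.64,v*.64,z,T)-c;print(z,(p@X).round(4),(p@Y).round(4))
```

```text
259.9552117263844 155.57247557003257 [0.4648 0.2001 0.058 ]
260.8355450236967 188.2862559241706 [0.4547 0.1624 0.058 ]
scene [0.4659 0.1992 0.058 ]
scene [0.4548 0.1649 0.058 ]
centre [0.45978047 0.18122244 0.058     ] sep 0.03904214799084236 yaw y 74.99292243940263
0.13200480089060557 74.2507033641234
0.13129642642166947 74.41225172918064
0.1020845382509506 163.39277418208795
[[0.5051 0.2368 0.057 ]
 [0.6024 0.2071 0.057 ]
 [0.5671 0.0806 0.057 ]
 [0.4693 0.1098 0.057 ]]
0.105 0.0191 0.0303
0.105 0.0204 -0.0344
0.11 0.0187 0.031
0.11 0.02 -0.0324
0.115 0.0183 0.0318
0.115 0.0196 -0.0304
```

```bash
python3 -m handwheel '[[[0,0,-0.9,0,0.046,0,0],[0,0,0,0,0,0.0487,0],[0,0,0,0,0,0.0487,0],[0,0,0,0,0,0.0487,0],[0,0,0,0,0,0,0],[0,0,0,0,-0.006,0,0],[0,0,0,0,-0.006,0,0],[0,0,0,0,-0.006,0,0],[0,0,0,0,0,0,0]]]' 40
python3 -m handwheel '[[[0,0,0,0,-0.006,0,0],[0,0,0,0,-0.006,0,0],[0,0,0,0,-0.006,0,0],[0,0,0,0,-0.006,0,0],[0,0,0,0,0,0,0]]]'
```

```text
t: 5.2
tcp_pos: [0.4841, 0.1754, 0.0863]
tool_rot: [0.796, 0.605, 0.001, 0.0]
force: [0.6, 0.4, 1.4]
finger_gap: -0.003
gripper_force: 0.2
t: 5.82
tcp_pos: [0.4601, 0.1815, 0.085]
tool_rot: [0.796, 0.605, -0.001, -0.0]
force: [0.3, 0.3, -0.1]
finger_gap: -0.006
gripper_force: 0.0
```

```bash
python3 -m handwheel '[[[0,0,0,0,-0.003,0.005,0],[0,0,0,0,-0.003,0.005,0],[0,0,0,0,0,0.005,0],[0,0,0,0,0,0.004,0],[0,0,0,0,0,0.002,0],[0,0,0,0,0,0,0]]]'
python3 -m handwheel '[[[0,0,0,0,0,0.0015,0],[0,0,0,0,0,0.001,0],[0,0,0,0,0,0,0]]]'
```

```text
t: 6.58
tcp_pos: [0.4556, 0.183, 0.064]
tool_rot: [0.797, 0.604, -0.0, -0.0]
force: [0.2, 0.5, -0.2]
finger_gap: 0.001
gripper_force: 0.0
t: 6.95
tcp_pos: [0.4557, 0.183, 0.0619]
tool_rot: [0.797, 0.604, 0.0, 0.0]
force: [-0.2, -0.7, 1.2]
finger_gap: 0.002
gripper_force: 0.7
```

```bash
python3 -m handwheel '[[[0,0,0,0,0,0.001,0],[0,0,0,0,0,0,0]]]'
python3 -m handwheel '[[[0,0,0,0,0,-0.04,0],[0,0,0,0,0,-0.06,0],[0,0,0,0,0,-0.06,0.5],[0,0,0,0,0,0,1],[0,0,0,0,0,0,1],[0,0,0,0,0,0,1]]]'
python3 - <<'E'
from h import *
import pickle
s=sense();im=snapshot("wrist")[:,:,::-1];cv2.imwrite("pics/w3r.png",im);pickle.dump(s,open("w3.pkl","wb"))
cv2.imwrite("pics/w3.png",cv2.resize(im[80:240,180:400],(770,560),interpolation=cv2.INTER_CUBIC))
E
```

```text
t: 7.2
tcp_pos: [0.4558, 0.1831, 0.0617]
tool_rot: [0.797, 0.605, 0.0, 0.0]
force: [-1.9, 0.1, 9.7]
finger_gap: -0.001
gripper_force: 4.8
t: 7.95
tcp_pos: [0.4543, 0.1828, 0.2191]
tool_rot: [0.797, 0.604, -0.002, -0.001]
force: [-0.1, 0.5, -0.6]
finger_gap: 0.848
gripper_force: 0.0
```

View pics/w3.png

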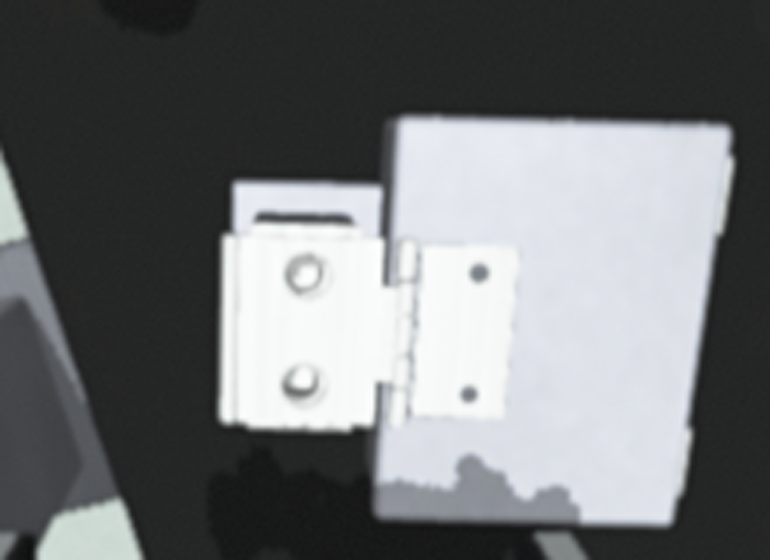

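The flap now lies flat over the lock. Its two holes show at crop (306,274) and (301,382), with the lock holes beneath them. I'll measure these and work out the move to the shackle.

Run:
```python
from h import *
import pickle
s=pickle.load(open("w3.pkl","rb"));T=wristT(s)
g=cv2.cvtColor(cv2.imread("pics/w3r.png"),6)
H=[]
for u,v in((306,274),(301,382)):
    u,v=180+(u+.5)/3.5-.5,80+(v+.5)/3.5-.5
    H.append(plane('wrist',u,v,.061,T));print(H[-1].round(4))
d=H[0]-H[1];print((H[0]+H[1])/2,np.linalg.norm(d),np.degrees(np.arctan2(d[1],d[0])))
C=[plane('wrist',180+u/3.5,80+v/3.5,.057,T) for u,v in((392,118),(731,126),(672,524),(376,518))]
for a,b in((0,3),(1,2)):
    d=C[a]-C[b];print(np.linalg.norm(d),np.degrees(np.arctan2(d[1],d[0])))
print('front mid',(C[0]+C[3])/2)
y=2*np.degrees(np.arctan2(s['tool_rot'][1],s['tool_rot'][0]));print('yaw',y)
dy=106.2-y;M=R.from_euler('z',106.2,degrees=True).as_matrix();tx,ty=M[:,0],-M[:,1]
D=np.array([.5278,-.1835,.2191])-s['tcp_pos'];print('rz',-dy,'shift',D@tx,D@ty)
```

```text
[0.4675 0.199  0.061 ]
[0.4568 0.1655 0.061 ]
[0.46215736 0.18222292 0.061     ] 0.03517370817904566 72.20995992137073
0.13160653379617418 73.91482584791859
0.13131555819178234 73.14250863003156
front mid [0.48703518 0.17355409 0.057     ]
yaw 74.37945817787013
rz -31.82054182212987 shift -0.3722594979706087 -0.03158341334451304
```

```bash
python3 -m handwheel '[[[0,0,-10.6,0,0,0,0.6],[0,0,-10.6,0,0,0,0.6],[0,0,-10.6,0,0,0,0.6],[0,0,0,-0.0532,-0.0045,0,0.6],[0,0,0,-0.0532,-0.0045,0,0.6],[0,0,0,-0.0532,-0.0045,0,0.6],[0,0,0,-0.0532,-0.0045,0,0.6],[0,0,0,-0.0532,-0.0045,0,0.6],[0,0,0,-0.0532,-0.0045,0,0.6],[0,0,0,-0.0532,-0.0045,0,0.6],[0,0,0,0,0,0,0.6],[0,0,0,0,0,0.03,0.6],[0,0,0,0,0,0.03,0.6],[0,0,0,0,0,0,0.6],[0,0,0,0,0,0,0.6]]]' 40
python3 - <<'E'
from h import *
s=sense();T=wristT(s);im=snapshot("wrist")[:,:,::-1];cv2.imwrite("pics/w4.png",cv2.resize(im,(800,600),interpolation=cv2.INTER_CUBIC))
print(s['tcp_pos'],s['tool_rot'])
Ti=np.linalg.inv(T);c=camera_params('wrist')
for p in((.5278,-.1835,.0995),):
    q=Ti@np.r_[p,1];print('expected grip px(800)',(c['fx']*q[0]/q[2]+c['cx'])/.64,(c['fy']*q[1]/q[2]+c['cy'])/.64)
E
```

```text
t: 9.88
tcp_pos: [0.5293, -0.1828, 0.1609]
tool_rot: [0.6, 0.8, 0.0, -0.0]
force: [0.4, -0.6, 0.4]
finger_gap: 0.603
gripper_force: 0.0
[ 0.52926106 -0.18281381  0.16089001] [ 6.00255595e-01  7.99808215e-01  4.46573417e-05 -1.95254332e-04]
expected grip px(800) 401.97780801025834 319.0827768490193
```

View pics/w4.png

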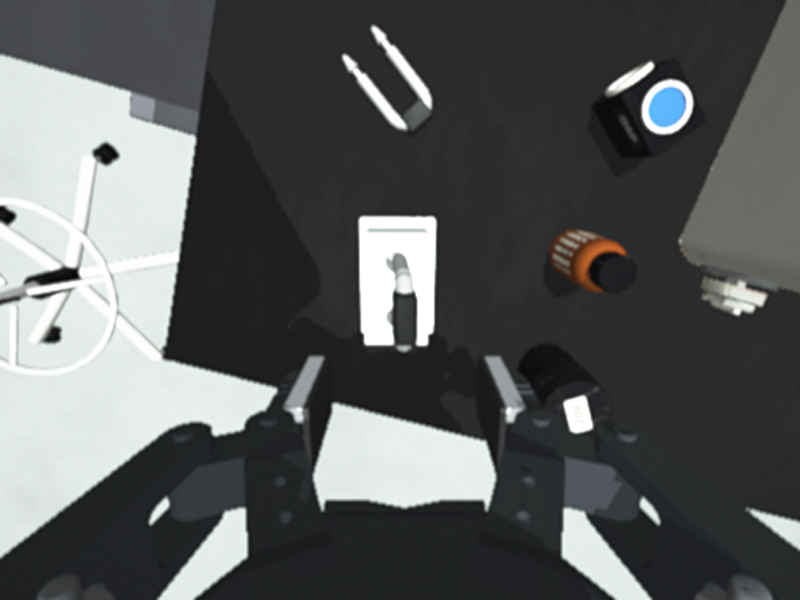

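The grip is at (404,320) against the expected (402,319), and the pads straddle it evenly. Descending to grasp.

```bash
python3 -m handwheel '[[[0,0,0,0,-0.0015,0.04,0.6],[0,0,0,0,0,0.04,0.6],[0,0,0,0,0,0.01,0.6],[0,0,0,0,0,0,0.6],[0,0,0,0,0,0,0],[0,0,0,0,0,0,0],[0,0,0,0,0,0,0],[0,0,0,0,0,0,0],[0,0,0,0,0,0,0]]]' 60
python3 -m handwheel '[[[0,0,0,0,0,0,0],[0,0,0,0,0,0,0]]]'
```

```text
t: 11.05
tcp_pos: [0.5279, -0.1843, 0.072]
tool_rot: [0.601, 0.8, -0.0, 0.001]
force: [-2.0, -1.4, 6.6]
finger_gap: 0.142
gripper_force: 59.0
t: 11.3
tcp_pos: [0.528, -0.1844, 0.072]
tool_rot: [0.601, 0.8, -0.0, 0.001]
force: [-2.1, -0.7, 7.1]
finger_gap: 0.143
gripper_force: 59.0
```

```bash
python3 -m handwheel '[[[0,0,0,0,0,-0.01,0],[0,0,0,0,0,-0.015,0],[0,0,0,0,0,-0.015,0],[0,0,0,0,0,-0.03,0],[0,0,0,0,0,-0.04,0],[0,0,0,0,0,0,0],[0,0,0,0,0,0,0]]]'
python3 - <<'E'
from h import *
s=sense();q=s['tool_rot'];y=2*np.degrees(np.arctan2(q[1],q[0]))
M=R.from_euler('z',73.7,degrees=True).as_matrix();tx,ty=M[:,0],-M[:,1]
D=np.array([.461,.182,.182])-s['tcp_pos'];print('rz',y-73.7,'shift',D@tx,D@ty)
E
```

```text
t: 12.18
tcp_pos: [0.5273, -0.1835, 0.1809]
tool_rot: [0.6, 0.8, 0.0, -0.0]
force: [0.4, -0.3, -2.1]
finger_gap: 0.145
gripper_force: 58.6
rz 32.49031119306129 shift 0.33219504846734416 -0.1661668028756739
```

```bash
python3 -m handwheel '[[[0,0,8.1,0,0,0,0],[0,0,8.1,0,0,0,0],[0,0,8.1,0,0,0,0],[0,0,8.2,0,0,0,0],[0,0,0,0.0475,-0.0237,0,0],[0,0,0,0.0475,-0.0237,0,0],[0,0,0,0.0475,-0.0237,0,0],[0,0,0,0.0475,-0.0237,0,0],[0,0,0,0.0475,-0.0237,0,0],[0,0,0,0.0475,-0.0237,0,0],[0,0,0,0.047,-0.0238,0,0],[0,0,0,0,0,0,0],[0,0,0,0,0,0.02,0],[0,0,0,0,0,0.01,0],[0,0,0,0,0,0,0],[0,0,0,0,0,0,0]]]'
python3 - <<'E'
from h import *
import pickle
s=sense();im=snapshot("wrist")[:,:,::-1];cv2.imwrite("pics/w5r.png",im);pickle.dump(s,open("w5.pkl","wb"))
a=snapshot("side")[:,:,::-1];b=snapshot("scene")[:,:,::-1];cv2.imwrite("pics/side5r.png",a);cv2.imwrite("pics/scene5r.png",b)
W=cv2.resize(im[120:300,180:360],(400,400),interpolation=cv2.INTER_CUBIC)
A=cv2.resize(a[130:210,220:300],(400,400),interpolation=cv2.INTER_CUBIC)
cv2.imwrite("pics/c5.png",np.hstack([W,A]))
E
```

```text
t: 14.18
tcp_pos: [0.462, 0.1809, 0.1508]
tool_rot: [0.801, 0.599, 0.0, 0.0]
force: [-0.0, 0.3, -1.7]
finger_gap: 0.144
gripper_force: 58.6
```

View pics/c5.png

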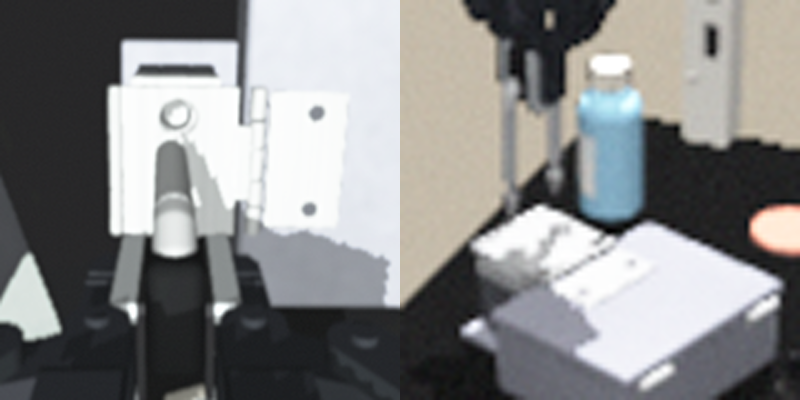

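Wrist crop: the front leg's tip is at (172,142) just below the visible flap hole at (176,115). Side crop: both leg tips hang above the flap at (513,210) and (556,190). Next I compute the offsets.

Run:
```python
from h import *
import pickle
s=pickle.load(open("w5.pkl","rb"));T=wristT(s);M=R.from_quat(s['tool_rot']).as_matrix();z=s['tcp_pos'][2]-.066
loc=lambda p:((p-s['tcp_pos'])@M).round(4)
c=lambda u,v:(180+(u+.5)*.45-.5,120+(v+.5)*.45-.5)
print('hole+ (tool)',loc(plane('wrist',*c(176,115),.061,T)),'tip+',loc(plane('wrist',*c(172,142),z+.002,T)))
d=lambda u,v:(220+(u+.5)*.2-.5,130+(v+.5)*.2-.5)
for u,v in((113,210),(156,190)):print('side tip',loc(plane('side',*d(u,v),z,)))
print('yaw',2*np.degrees(np.arctan2(s['tool_rot'][1],s['tool_rot'][0])))
# hole/edge refinement: flap plate contour
g=cv2.cvtColor(cv2.imread("pics/w5r.png"),6)
x,y=[int(round(k)) for k in c(176,115)]
p=cv2.resize(g[y-9:y+10,x-9:x+10],None,fx=8,fy=8,interpolation=cv2.INTER_CUBIC)
m=(p<225).astype(np.uint8)
for k in cv2.findContours(m,0,2)[0]:
    if cv2.contourArea(k)>1000:
        (a,b),r=cv2.minEnclosingCircle(k);q=(x-9+(a+.5)/8-.5,y-9+(b+.5)/8-.5);print(q,r/8,loc(plane('wrist',*q,.061,T)))
# flap corners, left side edge
for u,v in((108,87),(238,87),(108,232)):print('flap corner',loc(plane('wrist',*c(u,v),.062,T)))
```

```text
hole+ (tool) [0.0193 0.     0.0898] tip+ [ 0.0154 -0.0014  0.064 ]
side tip [-0.0122 -0.0074  0.066 ]
side tip [ 0.0208 -0.0047  0.066 ]
yaw 73.6260693623033
(258.6005153656006, 171.4497423171997) 8.134334564208984 [ 0.0193 -0.0002  0.0898]
flap corner [ 0.0304 -0.0258  0.0888]
flap corner [0.0303 0.0236 0.0888]
flap corner [-0.0291 -0.0276  0.0888]
```

Run:
```python
from h import *
import pickle
s=pickle.load(open("w5.pkl","rb"));Ti=np.linalg.inv(camera_params('wrist')['mount']);c=camera_params('wrist')
for x in(17.5,18.5,19.5):
  for h in(0,13,24):
    q=Ti@np.array([x/1e3,0,.066-h/1e3,1]);u,v=c['fx']*q[0]/q[2]+c['cx'],c['fy']*q[1]/q[2]+c['cy'];print(x,h,round((u-180)/.45),round((v-120)/.45))
g=cv2.cvtColor(cv2.imread("pics/w5r.png"),6)
print(g[164:200:1,246:272:1])
```

```text
17.5 0 175 134
17.5 13 175 144
17.5 24 175 153
18.5 0 175 131
18.5 13 175 141
18.5 24 175 150
19.5 0 175 128
19.5 13 175 138
19.5 24 175 147
[[252 253 253 253 252 251 251 252 252 252 250 244 236 228 225 230 239 247
  250 252 252 252 252 252 251 251]
 [252 253 253 253 252 252 252 251 247 241 231 219 206 197 189 195 212 228
  241 247 250 252 252 252 251 251]
 [252 253 253 253 252 252 250 243 228 216 202 193 191 189 187 188 196 211
  228 237 243 249 252 252 251 251]
 [252 253 253 253 252 252 244 225 199 193 191 191 191 195 200 210 213 212
  220 227 232 243 250 252 251 251]
 [252 253 253 253 253 250 231 196 186 191 193 196 207 214 225 238 241 232
  215 216 225 238 247 251 252 251]
 [252 253 253 253 253 246 210 170 180 192 194 211 233 241 246 252 254 246
  212 199 227 239 243 249 251 251]
 [252 253 253 253 253 239 182 151 178 193 197 223 248 253 253 254 255 250
  208 192 235 244 241 247 251 251]
 [252 253 253 254 252 228 160 142 178 197 210 232 251 253 253 254 255 251
  205 189 238 248 241 244 251 251]
 [252 253 253 254 250 221 148 136 175 208 230 245 252 253 253 254 255 250
  201 190 239
[... 2265 characters left out ...]
16 107 109
  144 182 195 194 193 192 189 189]
 [252 253 253 223 148 125 129 132 133 132 132 132 129 127 122 116 107 105
  136 179 194 195 193 192 190 187]
 [252 253 253 223 149 124 129 132 132 132 133 132 129 127 122 115 107 102
  130 176 193 194 193 192 190 187]
 [252 253 253 223 149 125 129 132 132 132 132 131 129 126 121 117 107 102
  126 170 191 194 193 192 190 188]
 [252 254 253 221 148 125 129 132 132 133 132 132 129 126 121 116 107 102
  120 163 188 193 194 191 190 189]
 [252 254 252 215 143 124 129 133 133 133 132 132 130 126 122 116 109 103
  116 156 186 193 193 193 191 189]
 [252 254 252 206 137 124 129 132 132 133 132 132 129 126 121 117 109 102
  112 149 184 194 193 192 191 189]]
```

```bash
python3 -m handwheel '[[[0,0,0,0,0.0012,0.008,0],[0,0,0,0,0,0.008,0],[0,0,0,0,0,0,0],[0,0,0,0,0,0,0]]]'
python3 - <<'E'
from h import *
import pickle
s=sense();im=snapshot("wrist")[:,:,::-1];pickle.dump(s,open("w6.pkl","wb"));cv2.imwrite("pics/w6r.png",im)
a=snapshot("side")[:,:,::-1];b=snapshot("scene")[:,:,::-1];cv2.imwrite("pics/side6r.png",a);cv2.imwrite("pics/scene6r.png",b)
r=lambda i,u,v,w,h,W,H:cv2.resize(i[v:v+h,u:u+w],(W,H),interpolation=cv2.INTER_CUBIC)
cv2.imwrite("pics/c6.png",np.hstack([r(im,220,140,80,120,400,600),np.vstack([r(a,225,145,60,45,400,300),r(b,195,190,60,45,400,300)])]))
E
```

```text
t: 14.82
tcp_pos: [0.4627, 0.1811, 0.1345]
tool_rot: [0.8, 0.6, -0.0, -0.0]
force: [0.3, -1.2, -2.1]
finger_gap: 0.14
gripper_force: 58.6
```

View pics/c6.png

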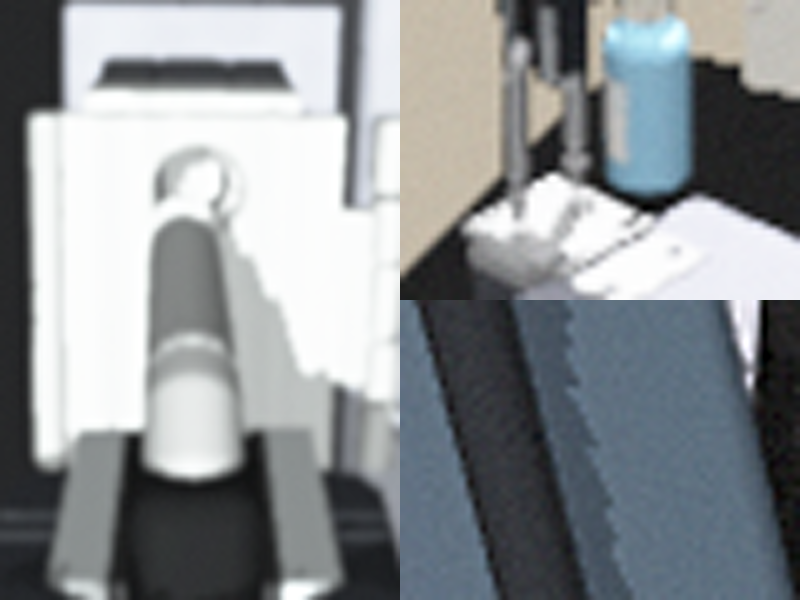

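Run:
```python
from h import *
import pickle
s=pickle.load(open("w6.pkl","rb"));M=R.from_quat(s['tool_rot']).as_matrix();p0=s['tcp_pos']
def pr(n,p,T=None):
    c=camera_params(n);q=(np.linalg.inv(T) if T is not None else c['world_to_cam'])@np.r_[p,1];return np.array([c['fx']*q[0]/q[2]+c['cx'],c['fy']*q[1]/q[2]+c['cy']])
T=wristT(s)
W=lambda p:((pr('wrist',p,T)-[220,140])*5).round()
S=lambda p:((pr('side',p)-[225,145])*400/60+[400,0]).round()
for x in(14,16,18):
  for dx,h in((0,0),(5,13),(5,24)):
    print(x,dx,h,'wrist',W(p0+M@np.array([(x+dx)/1e3,0,.066-h/1e3])))
for x in(-18,18):print('tip side',S(p0+M@[x/1e3,0,.066]))
Y=np.array([np.cos(np.radians(73.7)),np.sin(np.radians(73.7)),0])
for k in(-.018,.018):
    h=np.array([.461,.182,.062])+k*Y;print('hole side',S(h),'wrist',W(h))
c=lambda u,v:(220+u/5,140+v/5)
print('hole loc',[((plane('wrist',*c(200,v),.062,T)-p0)@M).round(4) for v in (187,194)])
g=cv2.cvtColor(cv2.imread("pics/side6r.png"),6);print(g[168:182,236:258])
g=cv2.cvtColor(cv2.imread("pics/w6r.png"),6);print(g[168:192,248:272])
```

```text
14 0 0 wrist [195. 223.]
14 5 13 wrist [195. 214.]
14 5 24 wrist [195. 234.]
16 0 0 wrist [195. 211.]
16 5 13 wrist [195. 200.]
16 5 24 wrist [195. 220.]
18 0 0 wrist [195. 198.]
18 5 13 wrist [195. 187.]
18 5 24 wrist [195. 206.]
tip side [521. 221.]
tip side [578. 189.]
hole side [519. 232.] wrist [184. 396.]
hole side [576. 200.] wrist [183. 186.]
hole loc [array([0.0182, 0.0009, 0.0725]), array([0.0171, 0.0009, 0.0725])]
[[187 188 188 188 126 117 146 123  72  34  33  32  33 103 140 145 138  84
   33  64 135 179]
 [184 189 189 190 127 117 141 128  77  32  33  33  36 111 153 163 154  92
   34  56 119 154]
 [187 186 188 189 125 118 142 125  77  34  36  33  63  80 126 146 107  56
   34  59 114 143]
 [185 190 188 156  87 124 150 119  64  36 103 224 223 147 114 123  79  35
   31  47 110 143]
 [189 189 153  81  32  95 131 103 105 220 235 246 250 242 199 149 109  56
   31  27  74 116]
 [188 155  83  33  48 103 132 145 205 246 251 250 251 252 241 220 228 209
  129  44  28  56]
 [155  83  32  36  69 136 152 179 243 250 251 252 252 251 240 226 234 235
  232 206 125  44]
 [ 83  36  45 110 19
[... 2356 characters left out ...]
53 246 221 170 139 130 131 132 130 128 126 130 143 159 163 159 177
  226 251 254 252 252 251]
 [253 251 231 172 135 128 130 134 134 133 129 124 119 121 133 156 172 187
  224 250 253 252 252 251]
 [254 250 208 142 126 129 132 135 135 133 130 126 120 113 120 151 181 193
  218 243 252 253 252 252]
 [254 245 188 132 126 131 133 134 134 133 130 126 121 112 114 143 180 194
  204 232 251 253 252 252]
 [254 239 172 127 128 133 133 135 134 133 131 127 121 113 108 132 172 191
  198 225 248 252 251 252]
 [254 235 164 125 128 133 133 134 134 133 131 126 121 113 107 124 164 188
  195 215 235 242 245 251]
 [253 229 157 124 130 133 134 134 133 132 131 127 122 114 106 118 157 186
  195 199 209 216 230 247]]
```

The wrist crop shows the leg (axis column about 184) just below and slightly left of the flap hole (about 199) and the lock hole (about 190). The side crop shows both tips right over the holes. A small correction of about +0.5 x and +0.7 y mm, then a careful descent.

```bash
python3 -m handwheel '[[[0,0,0,0.0005,0.0007,0,0],[0,0,0,0,0,0.004,0],[0,0,0,0,0,0.004,0],[0,0,0,0,0,0,0]]]'
python3 -m handwheel '[[[0,0,0,0,0,0.003,0],[0,0,0,0,0,0.003,0],[0,0,0,0,0,0,0]]]'
```

```text
t: 15.48
tcp_pos: [0.4632, 0.1813, 0.1262]
tool_rot: [0.8, 0.6, -0.001, -0.0]
force: [-0.1, 0.4, -1.1]
finger_gap: 0.144
gripper_force: 58.6
t: 15.85
tcp_pos: [0.4634, 0.1814, 0.1204]
tool_rot: [0.8, 0.6, -0.0, -0.0]
force: [0.1, 0.3, -1.7]
finger_gap: 0.139
gripper_force: 58.6
```

```bash
python3 -m handwheel '[[[0,0,0,0,0,0.003,0],[0,0,0,0,0,0.002,0],[0,0,0,0,0,0,0]]]'
python3 -m handwheel '[[[0,0,0,0,0,0.003,0],[0,0,0,0,0,0.002,0],[0,0,0,0,0,0,0]]]'
```

```text
t: 16.23
tcp_pos: [0.4634, 0.1814, 0.1155]
tool_rot: [0.8, 0.6, -0.0, -0.0]
force: [-0.1, 0.2, -0.9]
finger_gap: 0.137
gripper_force: 58.6
t: 16.6
tcp_pos: [0.4634, 0.1814, 0.1105]
tool_rot: [0.8, 0.6, -0.0, -0.0]
force: [-1.2, -0.6, -1.1]
finger_gap: 0.14
gripper_force: 58.6
```

```bash
python3 -m handwheel '[[[0,0,0,0,-0.0003,0.003,0],[0,0,0,0,0,0.002,0],[0,0,0,0,0,0,0]]]'
python3 -m handwheel '[[[0,0,0,0,0,0.002,0],[0,0,0,0,0,0.001,0],[0,0,0,0,0,0,0]]]'
```

```text
t: 16.98
tcp_pos: [0.4632, 0.1815, 0.1055]
tool_rot: [0.8, 0.6, -0.0, -0.0]
force: [-0.0, 0.3, -1.8]
finger_gap: 0.139
gripper_force: 58.6
t: 17.35
tcp_pos: [0.4635, 0.1815, 0.1029]
tool_rot: [0.8, 0.6, 0.0, 0.0]
force: [-0.7, 0.7, 1.3]
finger_gap: 0.144
gripper_force: 58.9
```

```bash
for i in 1 2; do python3 -m handwheel '[[[0,0,0,0,0,0.001,0],[0,0,0,0,0,0.001,0],[0,0,0,0,0,0,0]]]' | egrep 'tcp|^force'; done; for i in 1 2 3; do python3 -m handwheel '[[[0,0,0,0,0,0.001,0],[0,0,0,0,0,0,0]]]' | egrep 'tcp|^force'; done
```

```text
tcp_pos: [0.4635, 0.1815, 0.1007]
force: [-0.7, -0.4, 1.0]
tcp_pos: [0.4634, 0.1815, 0.0988]
force: [0.8, -0.1, 2.8]
tcp_pos: [0.4635, 0.1815, 0.0979]
force: [-0.2, 0.8, 4.9]
tcp_pos: [0.4635, 0.1815, 0.097]
force: [0.0, -0.3, 6.4]
tcp_pos: [0.4636, 0.1815, 0.0962]
force: [-0.4, -1.6, 7.9]
```

```bash
for i in 1 2 3; do python3 -m handwheel '[[[0,0,0,0,0,0.0006,0],[0,0,0,0,0,0,0]]]' | egrep 'tcp|^force'; done
```

```text
tcp_pos: [0.4636, 0.1816, 0.0958]
force: [-1.7, 0.5, 9.6]
tcp_pos: [0.4636, 0.1816, 0.0954]
force: [-0.7, -0.3, 10.2]
tcp_pos: [0.4637, 0.1816, 0.0948]
force: [-2.1, 0.2, 11.9]
```

```bash
for i in 1 2; do python3 -m handwheel '[[[0,0,0,0,0,0.0006,0],[0,0,0,0,0,0,0]]]' | egrep 'tcp|^force'; done
```

```text
tcp_pos: [0.4637, 0.1816, 0.0943]
force: [-2.0, 0.2, 11.0]
tcp_pos: [0.4637, 0.1816, 0.0937]
force: [-1.4, 0.2, 11.3]
```

```bash
for i in 1 2; do python3 -m handwheel '[[[0,0,0,0,0,0.0006,0],[0,0,0,0,0,0,0]]]' | egrep 'tcp|^force'; done
```

```text
tcp_pos: [0.4637, 0.1816, 0.0932]
force: [-0.6, 0.5, 11.7]
tcp_pos: [0.4637, 0.1816, 0.0926]
force: [-0.7, 0.3, 12.7]
```

```bash
python3 -m handwheel '[[[0,0,0,0,0,0.0006,0],[0,0,0,0,0,0,0]]]' | egrep 'tcp|^force'
```

```text
tcp_pos: [0.4637, 0.1816, 0.0921]
force: [-1.3, -1.2, 12.6]
```

```bash
python3 -m handwheel '[[[0,0,0,0,0,0.0006,0],[0,0,0,0,0,0,0]]]' | egrep 'tcp|^force'
```

```text
tcp_pos: [0.4637, 0.1816, 0.0915]
force: [-1.0, 0.1, 12.8]
```

```bash
python3 -m handwheel '[[[0,0,0,0,0,0.0006,0],[0,0,0,0,0,0,0]]]' | egrep 'tcp|^force'
```

```text
tcp_pos: [0.4637, 0.1816, 0.0909]
force: [-2.1, 0.3, 13.1]
```

```bash
python3 -m handwheel '[[[0,0,0,0,0,0.0006,0],[0,0,0,0,0,0,0]]]' | egrep 'tcp|^force'
```

```text
tcp_pos: [0.4638, 0.1815, 0.0901]
force: [1.5, 0.6, 3.3]
```

```bash
python3 -m handwheel '[[[0,0,0,0,0,0.0006,0],[0,0,0,0,0,0,0]]]' | egrep 'tcp|^force'
```

```text
tcp_pos: [0.464, 0.1817, 0.089]
force: [-0.7, 0.7, 6.7]
```

Click felt: the force dropped from 13 N to 3 N. Unload, release and retreat.

```bash
python3 -m handwheel '[[[0,0,0,0,0,-0.001,0],[0,0,0,0,0,0,0]]]' | egrep 'tcp|^force'; python3 -m handwheel '[[[0,0,0,0,0,0,0.15],[0,0,0,0,0,0,0.3],[0,0,0,0,0,0,0.5],[0,0,0,0,0,0,0.5],[0,0,0,0,0,0,0.5],[0,0,0,0,0,-0.015,0.5],[0,0,0,0,0,-0.03,0.5],[0,0,0,0,0,-0.03,0.5],[0,0,0,0,0,-0.03,0.5],[0,0,0,0,0,0,0.5],[0,0,0,0,0,0,0.5]]]'
python3 - <<'E'
from h import *
import pickle
s=sense();im=snapshot("wrist")[:,:,::-1];cv2.imwrite("pics/w7r.png",im)
T=wristT(s);g=cv2.cvtColor(im,6)
def pr(p):
    c=camera_params('wrist');q=np.linalg.inv(T)@np.r_[p,1];return np.array([c['fx']*q[0]/q[2]+c['cx'],c['fy']*q[1]/q[2]+c['cy']])
M=R.from_quat(s['tool_rot']).as_matrix()
X,Y=M[:,1],M[:,0];c=np.array([.4625,.181,0])
for z in(.100,.104,.110):   # grip top if locked / other
    print(z,[pr(c+k*Y+[0,0,z]).round() for k in(-.014,.014)], np.linalg.norm(pr(c+.014*Y+[0,0,z])-pr(c-.014*Y+[0,0,z])))
m=(g<80).astype(np.uint8);m[:, :235]=0;m[:,285:]=0
n,l,st,ce=cv2.connectedComponentsWithStats(m)
for i in range(1,n):
    if st[i,4]>60:print(st[i],ce[i])
E
```

```text
tcp_pos: [0.4639, 0.1816, 0.0897]
force: [1.5, 0.7, 4.5]
t: 23.48
tcp_pos: [0.4628, 0.1814, 0.1946]
tool_rot: [0.8, 0.6, -0.0, -0.0]
force: [0.2, -0.5, -0.8]
finger_gap: 0.504
gripper_force: 0.0
0.1 [array([259., 207.]), array([259., 177.])] 29.987060406354864
0.104 [array([259., 208.]), array([259., 178.])] 30.417290568125367
0.11 [array([259., 211.]), array([259., 179.])] 31.086067035231483
[ 235    0   50  151 6619] [258.99002871  67.72639372]
[ 235  181   50  203 7950] [258.26440252 294.33320755]
```

Run:
```python
from h import *
c=camera_params('side')
def pr(p):
    q=c['world_to_cam']@np.r_[p,1];return np.array([c['fx']*q[0]/q[2]+c['cx'],c['fy']*q[1]/q[2]+c['cy']]).round(1)
for z in(.0185,.0245,.0295):print(z,'bow top',pr([.4625,.1815,z+.094]),'grip bottom',pr([.4625,.1815,z+.0735]))
im=snapshot('side')[:,:,::-1];cv2.imwrite('pics/side7r.png',im);g=cv2.cvtColor(im,6);print(g[146:182,234:262])
```

```text
0.0185 bow top [247.  162.3] grip bottom [247.2 168.6]
0.0245 bow top [246.9 160.4] grip bottom [247.1 166.8]
0.0295 bow top [246.9 158.9] grip bottom [247.1 165.2]
[[187 188 186 ... 184 188 184]
 [189 189 187 ... 191 188 187]
 [188 189 189 ... 204 192 185]
 ...
 [150 218 242 ... 234 228 206]
 [ 75 139 212 ... 224 155 193]
 [ 36 104 171 ... 208 229 247]]
```

Run:
```python
import cv2,numpy as np
np.set_printoptions(linewidth=200,threshold=99999)
g=cv2.cvtColor(cv2.imread('pics/side7r.png'),6);print(g[152:180,236:260])
```

```text
[[188 190 188 187 187 189 188 189 189 187 188 188 189 190 190 190 190 189 186 173 167 179 188 199]
 [186 188 189 187 189 189 188 186 191 185 188 186 190 186 187 189 189 189 191 155 142 163 175 186]
 [189 187 190 190 188 187 189 185 188 188 189 186 186 187 187 190 187 189 191 152 130 148 163 169]
 [187 189 188 190 189 187 188 188 191 187 187 187 188 187 190 190 187 190 189 155 135 145 154 159]
 [187 185 191 190 187 191 188 187 187 186 189 187 188 188 187 189 191 188 187 163 148 150 152 162]
 [187 191 188 188 186 188 189 187 190 189 186 187 188 188 190 187 187 190 155 131 157 167 166 161]
 [187 189 186 187 187 188 188 188 188 189 191 187 157 168 187 186 188 157  82  92 162 183 179 169]
 [189 188 188 186 188 187 188 187 188 190 159 131  84 103 135 171 155  84  33  90 163 187 184 168]
 [189 190 189 187 188 188 188 188 157 130  84  40  40  39  34 101  83  36  38  94 162 185 181 167]
 [187 188 189 188 190 189 190 158  87  37  41  40  38  36  25  54  66  51  33  91 161 186 178 164]
 [188 187 187 189 191 189 155  82  39  34  37  34  24  18  19  56  91  66  33  89 163 189 181 163]
 [189 189 1
[... 972 characters left out ...]
5 161]
 [186 157  81  32  33 100 139 144 159 241 251 249 251 249 207 142 139 141 105  45  23  57  94 108]
 [157  81  37  33  74 108 136 142 184 240 252 252 252 251 219 143 141 173 223 208 126  41  19  24]
 [ 82  26  49 110 203 180 141 140 186 245 252 252 252 244 189 143 141 151 239 249 239 206 125  40]
 [ 29 101 197 207 243 229 153 144 188 245 252 252 252 238 173 149 179 189 241 252 252 250 240 209]
 [197 209 230 243 251 232 163 143 191 246 252 253 247 220 182 175 231 244 250 252 252 253 248 216]
 [235 243 246 251 253 230 161 143 171 246 247 239 218 190 187 230 250 253 252 253 252 246 208 167]
 [242 252 253 253 251 225 155 145 143 216 216 189 185 187 231 251 252 253 253 253 252 247 237 234]]
```

```bash
python3 -c "
from station import *
print(sign_off())"
```

```text
the job is handed in; nothing more can be done
None
```

I folded the flap flat, put the shackle through it into the lock and pressed until it clicked (the force fell from about 13 N to 3 N). After release the side camera still put the grip at about the locked height. The arm was clear when I handed the job in, and no verdict came back.

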